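Ready the blue pipette over the sample cup

ROBOT

A 6-joint arm with a two-finger parallel gripper is mounted at the origin on the work surface. World frame = base frame: x ahead of the robot, y to its left, z up, the work surface at z = 0. Lengths are in mm, angles in degrees, forces in N, time in s.
With the tool pointing down it reaches from about 300 to 850 mm from the base axis. Payload 4.2 kg.
Tool frame: the origin (TCP) lies at the very end of the fingers, on their centre line; the grasp point (between the pads) lies 19 mm behind it (env.tcp_to_grasp is the distance from the TCP to the grasp point, in mm); z points along the fingers, y is the line along which they close (so a half turn about z gives the same grasp; the last joint's range is limited). The gripper opens to 91 mm and grips with 3 to 60 N. Pads are 32 mm wide; open, the fingers measure 118 mm over their backs; the gripper's body (76 mm by 178 mm) begins 60 mm behind the grasp point.
Start: joints at [63.541, 18.312, 89.639, -0, 72.044, -1.146], TCP at [245.856, 519.806, 213.976] pointing down, gripper open.
Joint ranges: [-177.97, 177.97], [-48.28, 115.42], [12.27, 149.76], [-77.06, 257.06], [2.81, 150.46], [-146.56, 146.56]. Speed limits (degrees/s): [147.25, 147.25, 180, 180, 180, 180].

INTERFACE

Orientations are given as [roll, pitch, yaw] about the fixed x, y, z axes, in that order (R = Rz(yaw) Ry(pitch) Rx(roll)).
In Python, from workcell import env gives the robot as it stands.
- The arm moves only by the tool move_arm, never from a script. Its argument "plan" is a list of rows, each a list of 3 entries, a list of its own where there are three numbers: the shift along the world's x, y, z in cm, then the turn about the world's z in degrees, then the closure, from 0 (fully open) to 1 (shut). In form: [[[x, y, z], turn, claw], ...]. A call has 1 to 5 rows; each row shifts and turns the commanded pose from where the row before left it; what a row does not reach is not made up. A row lasts 1/10 s, in which the tool goes at most 50 mm and 8.59 degrees, less where a joint would pass 70% of its speed; a pose out of reach is approached as far as the arm can. A call is refused whole if a number of a shift passes 5 or a number of a turn 8.59, either way. A call with a gripper value outside its range is refused whole. The fingers move at their own pace and stop on an object; "squeeze" is the grip in N (left out, the last holds). Time passes only in rows, so rows that do not move let the fingers close. It gives the time, the measured TCP pose, the force, the opening and the grip force at its end, in the units of the state.
- env.state(): the state, without advancing time (a new reading comes with each control period).
- env.grab_frame(name): name is "scene" or "top" or "wrist"; returns a dict with "frame" (480x640x3 uint8, red, green, blue), "z_map" (480x640 float32, mm along the optical axis (not along the pixel's ray), 0 where there is no reading), "fovy" (degrees; the focal length in pixels is half the picture's height over the tangent of half this angle, whatever the lens; pixels are square), "cx", "cy" (the principal point, pixels), "position" and "orientation" of the camera in the world. Camera axes: x right, y down, z forward; pixel columns grow to the right and rows downward; lengths in mm; the calibration is good to about 2 mm. A picture is of the moment at which its call begins.
- env.job_done(): hands the job in; it is judged then, once.
Trained networks look in a picture, given as the dict that the camera call returned (one of the last four; its "shot" number tells which), for a name from the list of things; names that differ only in an ending like _2 or _b are one class to them, and where a whole thing is asked for, a point or a joint stands for the part that bears it (a point fixed in the world has none). Each returns a list of dicts, best first, with "score" (0 to 1); they miss things now and then, are a little off and sometimes report something else, mostly with a low value. They report only what shows in the picture. A call takes as long as a camera call. They do not tell look-alikes from the thing itself.
- env.search_frame(picture, label): "point" ([column, row] in pixels, amid what is visible of it).
- env.landmark_of(picture, label): "point" ([column, row] in pixels: a listed point, or the origin of a listed thing).
The state is a dict: "time_s": time; "qpos": joint angles; "qvel": joint speeds; "effort": joint torques, N m; "ee_pos": TCP position; "ee_rot": TCP orientation; "force": force on the tool from outside, world axes, zero at the start; "torque": the same for the moment, N m; "gripper_width": finger opening in mm; "gripper_force": force on a finger pad.
Only numpy, scipy, OpenCV 4.12 (cv2) and the standard library are available. Lean on these libraries where they do the work, as an engineer would, in place of code of your own. Each camera call takes 0.05 s, during which the arm holds its last target. There are 200 camera calls.

TASK

First set the small green cup upright in the middle of the black warming plate, without dropping it, and let go of it. Then draw the blue-handled pipette out of its slanted holster, turn it upright with the tip down, and finish while still holding it raised like that, its tip centred over the mouth of the cup and about 3 cm above the rim, touching nothing but the gripper. Leave the orange pipette and the other things on the bench alone.

Things in the scene. Friction and masses are not known exactly. Their poses are not given: they have to be found in the camera images.
- cup: Small open green plastic cup, 70 g, 46 mm tall, 52 mm across at the foot, 56 mm at the rim, wall 3 mm. Origin at the centre of its underside, z up. Starts standing on the table on the robot's left
- cup_rim (a point): Centre of the cup's mouth, level with the rim, 46 mm above its underside
- plate: Black warming plate, fixed, flat, 140 x 140 mm and 18 mm high, with a thin aluminium edge at its foot. Origin at the centre of its underside; x and y along its sides
- plate_top (a point): Centre of the plate's top surface, 18 mm above the table; axes as the plate
- pipette_blue: Pipette to use, 250 mm, 120 g, balancing at 130 mm. Origin at the tip end; z runs along it, tip to button: white tip 0-52 mm, white square shaft 16 x 16 mm to 150 mm, blue flat-sided handle 150-235 mm (24 mm along its y, 30 mm along its x), steel button to 250 mm. Starts in its holster, 40 degrees above level, tip low and nearer the robot, y level, x to the underside.
- pipette_blue_grip (a point): Point on the blue handle's axis, 190 mm from the tip, free all round: grip here across the 24 mm width (the pipette's y)
- holster_blue: Blue pipette's fixed grey holster. Origin under its dark 170 x 70 mm foot, on the table; z up, x level, from tip to handle end. A trough 29 mm wide, rising 40 degrees towards +x, holds the pipette's first 144 mm with 2.5 mm side play, stopped at the low end and roofed 20 to 80 mm from the tip: draw the pipette out along its length by 85 mm or more before turning it. Seat at x -77, z 30 mm
- pipette_orange: The pipette to leave alone: like the blue one, with an orange handle, its top 190 mm above the table. Origin at its tip end, z along it towards the button
- holster_orange: Holster of the orange pipette, the same as the blue one's. It stands beside it, to its left or right (it varies), 13 cm or more apart
- bottle: Amber reagent bottle with a black cap, 66 mm across, 150 mm tall, a bystander. Origin at the centre of its underside
- jar: White jar with a blue cap, 60 mm across, 75 mm tall, a bystander. Origin at the centre of its underside
- dish: Clear closed dish, 92 mm across, 30 mm high, a bystander. Origin at the centre of its underside
- tipbox: Blue box of yellow pipette tips, 85 x 120 mm, 60 mm high, a bystander. Origin at the centre of its underside
- holster_blue_seat (a point): Point where the blue pipette's tip rests in its holster at the start
Mind the look-alikes: they are no part of the job. Of the things shaped like the cup, the green one is meant.

How it is judged (in metres and radians):
On the way, in this order (a step that is already met when the one before it is completed fails the run):
1. the cup stands upright and released on the middle of the plate (angle between cup's own z axis and vertical below 0.1 rad and x of cup in the frame of plate_top between -0.04 and 0.04 m and y of cup in the frame of plate_top between -0.04 and 0.04 m and z of cup in the frame of plate_top between -0.004 and 0.006 m and contact force between the fingers and cup below 0.1 N and linear speed of cup below 0.03 m/s), for 0.3 s.
2. the blue pipette is held and drawn clear of its holster (contact force between the fingers and pipette_blue above 2 N and distance between pipette_blue and holster_blue_seat above 0.085 m and contact force between pipette_blue and holster_blue below 0.05 N), for 0.2 s.
At the end, for the whole second after the job is handed in: The cup stands upright (within 6 degrees), released, within 40 mm of the plate's centre along each side. The blue pipette is held at rest, tip down, within 12 degrees of upright, its tip within 20 mm sideways of the cup mouth's middle and 8 to 70 mm above the rim, touching nothing else (all of step 1 and contact force between pipette_blue and cup below 0.05 N and contact force between pipette_blue and plate below 0.05 N and contact force between pipette_blue and holster_blue below 0.05 N and contact force between pipette_blue and holster_orange below 0.05 N and contact force between pipette_blue and pipette_orange below 0.05 N and contact force between pipette_blue and tipbox below 0.05 N and contact force between pipette_blue and dish below 0.05 N and contact force between pipette_blue and jar below 0.05 N and contact force between pipette_blue and bottle below 0.05 N and contact force between the fingers and pipette_blue above 2 N and angle between pipette_blue's own z axis and vertical below 0.21 rad and horizontal distance between pipette_blue and cup_rim below 0.02 m and z of pipette_blue in the frame of cup_rim between 0.008 and 0.07 m and linear speed of pipette_blue below 0.03 m/s and height (world z) of pipette_blue above 0.07 m); the arm keeps its last pose, push and grip.
It fails at once if the cup is tipped over (angle between cup's own z axis and vertical above 0.6 rad).
It fails at once if the cup is dropped (falls faster than 0.5 m/s while not held) (linear speed of cup above 0.5 m/s and contact force between the fingers and cup below 0.1 N).
It fails at once if the orange pipette is moved by more than 20 mm (distance of pipette_orange from where it was at the start of the episode above 0.02 m).
It fails at once if a bystander is pushed by more than 30 mm (distance of any of bottle, jar, dish, tipbox from where it was at the start of the episode above 0.03 m).
It also fails if it takes over 64 s, if anything falls off the work surface, if the arm or the gripper's body presses on something with over 40 N, if the wrist force passes 120 N, or if a joint passes its speed limit or range.

## Working session

There is one attempt and no reset: what is moved stays moved. The work goes in short steps, Python scripts to look and compute and a tool call to move; the robot and the scene stay as the last step left them, time stands still between calls to the robot, and variables do not carry over. Pictures are saved under pics/ and viewed, at most 10 in all, crops included, and the job is handed in when it is done.

Besides the shell and the picture viewer there is one more tool, called after "Call:" as a command line: name --argument value ..., lists and objects as JSON in quotes. move_arm: Moves the arm, as the interface text tells. Its arguments: {"type":"object","properties":{"plan":{"type":"array","items":{"type":"array"}},"squeeze":{"type":"number"}},"required":["plan"]}

```bash
mkdir -p pics
cat > h.py <<'E'
import numpy as np, cv2
from scipy.spatial.transform import Rotation as R
from workcell import env
def rot(o):
    o=np.array(o,float)
    if o.shape==(3,3): return o
    return R.from_euler('xyz',o,degrees=True).as_matrix()
def foc(p): return 240/np.tan(np.radians(p['fovy']/2))
def ray(p,px):
    f=foc(p); return np.array(p['position']),rot(p['orientation'])@np.array([(px[0]-p['cx'])/f,(px[1]-p['cy'])/f,1])
def atz(p,px,z):
    o,d=ray(p,px); return o+d*(z-o[2])/d[2]
def deproj(p,px):
    c,r=int(round(px[0])),int(round(px[1])); z=p['z_map'][max(0,r-1):r+2,max(0,c-1):c+2]; z=z[z>0]
    if not len(z): return None
    o,d=ray(p,px); return o+d*np.median(z)
def cloud(p):
    v,u=np.mgrid[0:480,0:640]; f=foc(p); z=p['z_map'].astype(float)
    c=np.stack([(u-p['cx'])/f*z,(v-p['cy'])/f*z,z],-1)
    w=c@rot(p['orientation']).T+np.array(p['position']); w[z==0]=np.nan; return w
def save(p,n): cv2.imwrite('pics/'+n,p['frame'][:,:,::-1])
def tri(a,b):
    A=np.zeros((3,3));B=np.zeros(3)
    for o,d in (a,b):
        d=d/np.linalg.norm(d);M=np.eye(3)-np.outer(d,d);A+=M;B+=M@o
    return np.linalg.solve(A,B)
E
python3 - <<'E'
from h import *
np.set_printoptions(precision=1,suppress=True)
P={n:env.grab_frame(n) for n in('scene','top')}
for n,p in P.items():
    save(p,n+'0.png'); print(n,p['position'],p['orientation'],p['fovy'])
    for l in ['cup','cup_rim','plate_top','pipette_blue','pipette_blue_grip','holster_blue','holster_blue_seat','pipette_orange','bottle','jar','dish','tipbox']:
        for q in env.landmark_of(p,l)[:3]:
            print(l,np.array(q['point']),round(q['score'],2),deproj(p,q['point']))
im=np.vstack([cv2.resize(P['top']['frame'],(0,0),fx=.62,fy=.62),cv2.resize(P['scene']['frame'],(0,0),fx=.62,fy=.62)])
E
```

```text
scene [1122.5  398.   975.5] [-143.    -0.5  122.2] 54.40242942953634
cup [462.9 257. ] 0.89 [387.5 362.8  24.1]
cup [407.  310.9] 0.82 [605.3 312.6  43.2]
cup [427.1 238.8] 0.65 [392.1 266.9  34.7]
cup_rim [445.1 268.1] 0.74 [439.3 338.4  21.6]
cup_rim [466.1 242.5] 0.73 [342.1 353.2  24.7]
cup_rim [410. 303.] 0.7 [561.5 306.1   4.6]
plate_top [346.  250.2] 0.73 [521.  108.4  18.5]
pipette_blue_grip [234.2 173.9] 0.8 [ 571.1 -178.1  173.8]
holster_blue [260.3 202.1] 0.69 [ 502.4 -171.3    8.2]
holster_blue [460.7 355.8] 0.24 [653.  451.4  69.2]
holster_blue_seat [275.6 179.6] 0.65 [ 446.9 -156.    56.1]
bottle [460.6 359.5] 0.67 [652.9 455.1  54.5]
jar [365.3 353.5] 0.68 [751.3 285.   66.2]
dish [274.3 317.8] 0.69 [772.3  69.6  30.6]
tipbox [197.9 267.3] 0.74 [ 769.1 -150.4   49.2]
top [ 350.6   32.  1318.7] [-169.9    0.8  -90. ] 49.929684477716656
cup [201.7 286.9] 0.98 [470.4 348.7   2.4]
cup [196.9 332.8] 0.91 [354.5 356.    3.8]
cup [234.8 325. ] 0.81 [373.8 260.9   2.9]
cup_rim [190.6 330.7] 0.89 [359.7 372.6   2.1]
cup_rim [235.2 323.3] 0.71 [378.1 259.9   3.3]
cup_rim [158.4 282.1] 0.68 [482.9 460.7   2.7]
plate_top [299.6 264.4] 0.63 [525.7  97.2  18.2]
pipette_blue_grip [421.6 241.4] 0.69 [ 557.6 -186.5  166.2]
holster_blue [406.  277.3] 0.75 [ 486.1 -163.2   74.2]
holster_blue [297.7 264.4] 0.18 [526.1 102.2  15.1]
holster_blue_seat [405.  305.3] 0.74 [ 421.1 -165.4   31.2]
bottle [165.9 230.5] 0.72 [603.2 425.1  75.8]
bottle [484.2 285.5] 0.45 [ 472.1 -371.2    6.3]
bottle [296.8 263.9] 0.36 [527.4 104.5  15.1]
jar [237.5 188.8] 0.55 [711.  252.   68.9]
jar [404.3 181. ] 0.4 [ 735.5 -170.4   48.4]
dish [317.9 174.5] 0.61 [759.9  50.3  29.3]
tipbox [403.8 179.3] 0.78 [ 739.5 -169.    50. ]
```

```bash
sleep 1; ls pics
```

```text
scene0.png
top0.png
```

View pics/top0.png

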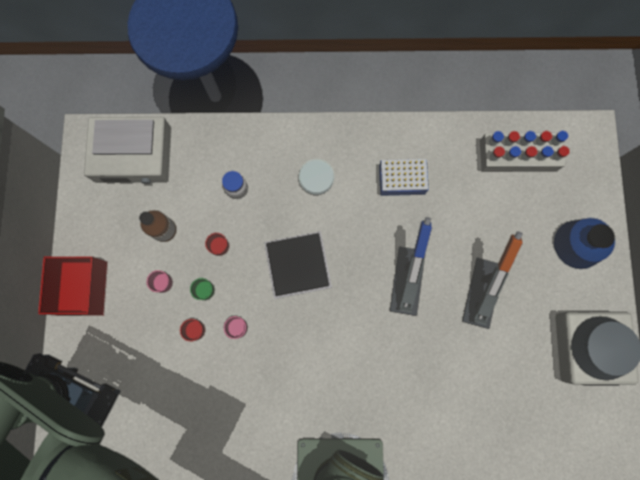

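View pics/scene0.png

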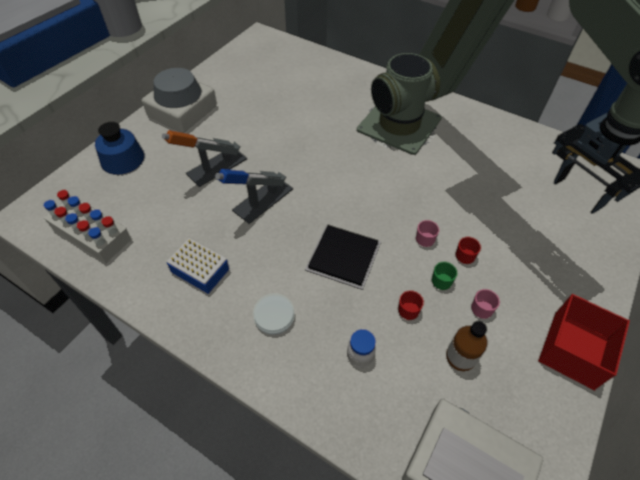

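Cup-shaped things in the top view: green (203,289), red (217,244) and (192,329), pink (160,282) and (236,327). The scene view also shows one green, at (445,275). Only this one fits "green". I'll confirm it with a crop and measure.

Run:
```python
from h import *
np.set_printoptions(precision=1,suppress=True)
P={n:env.grab_frame(n) for n in('scene','top')}
cv2.imwrite('pics/crop1.png',np.hstack([cv2.resize(P['top']['frame'][225:350,130:260],(400,400),interpolation=2),cv2.resize(P['scene']['frame'][210:330,380:510],(400,400),interpolation=2)])[:,:,::-1])
rays={}
for n,p in P.items():
    hsv=cv2.cvtColor(p['frame'],cv2.COLOR_RGB2HSV); w=cloud(p); H,S,V=[hsv[...,i].astype(int) for i in range(3)]
    def comp(m,near):
        k,l,st,ce=cv2.connectedComponentsWithStats(m.astype(np.uint8)); 
        i=1+np.argmin([np.hypot(*(c-near))+(0 if s[4]>25 else 999) for c,s in zip(ce[1:],st[1:])]); return l==i,ce[i]
    g,c=comp((H>40)&(H<85)&(S>90),(203,289) if n=='top' else (445,275))
    q=w[g]; q=q[~np.isnan(q[:,0])]; r=q[q[:,2]>36]
    print(n,'green',c,g.sum(),'zmax',np.percentile(q[:,2],98),'xy',q[:,:2].min(0),q[:,:2].max(0))
    if len(r)>4:
        A=np.c_[2*r[:,:2],np.ones(len(r))]; s=np.linalg.lstsq(A,(r[:,:2]**2).sum(1),rcond=None)[0]; print('rim fit',s[:2],np.sqrt(s[2]+s[0]**2+s[1]**2),len(r))
    rays[n]=c
    d,c=comp((V<70)&(S<90),(298,264) if n=='top' else (344,255))
    rc=cv2.minAreaRect(np.argwhere(d)[:,::-1].astype(np.float32)); print('plate c',rc)
    box=np.array([atz(p,x,18) for x in cv2.boxPoints(rc)]); q=w[d]; cn=cv2.convexHull(np.argwhere(d)[:,::-1].astype(np.int32)); ap=cv2.approxPolyDP(cn,8,True)[:,0]
    print('corners',[atz(p,x,18)[:2] for x in ap],'mean corner',np.mean([atz(p,x,18) for x in ap],0),'z',np.nanmedian(q[:,2]))
    b=(H>100)&(H<130)&(S>120); b,c=comp(b,(423,240) if n=='top' else (233,178)); q=w[b];q=q[~np.isnan(q[:,0])]
    m=q.mean(0);u,s,v=np.linalg.svd(q-m); v0=v[0]*np.sign(v[0][2]); print('handle',c,m,'dir',v0,'elev',np.degrees(np.arcsin(v0[2])),'yaw',np.degrees(np.arctan2(v0[1],v0[0])),len(q), q.min(0),q.max(0))
```

```text
scene green [443.7 275.3] 493 zmax 46.55025912130905 xy [435.1 318.5] [491.4 368.2]
rim fit [464.1 344.1] 25.64925752707793 126
plate c ((342.8362731933594, 253.96771240234375), (57.905704498291016, 48.844661712646484), 19.290042877197266)
corners [array([453.9, 160.3]), array([589.4, 186.6]), array([610.8,  53.8]), array([477. ,  28.8])] mean corner [532.8 107.4  18. ] z 17.849787149261203
handle [233.2 176. ] [ 569.8 -184.2  162.1] dir [0.6 0.4 0.7] elev 43.56802560418225 yaw 37.730606800404864 317 [ 454.4 -343.5    6. ] [ 605.7 -170.1  193.2]
top green [203.4 289.5] 233 zmax 47.171307498363745 xy [438.7 313.7] [485.8 363.9]
rim fit [461.4 337.3] 22.798993491855065 20
plate c ((296.8107604980469, 264.13128662109375), (52.391387939453125, 52.62527847290039), 79.2156982421875)
corners [array([475.6,  27.6]), array([450.7, 156.3]), array([578.7, 181.2]), array([604.4,  52.9])] mean corner [527.4 104.5  18. ] z 16.784441360481424
handle [422.4 240.7] [ 558.9 -188.2  166.1] dir [ 0.8 -0.1  0.6] elev 40.433037764673664 yaw -9.12716014844999 274 [ 527.6 -202.2  138.1] [ 591.1 -175.   193.6]
```

View pics/crop1.png

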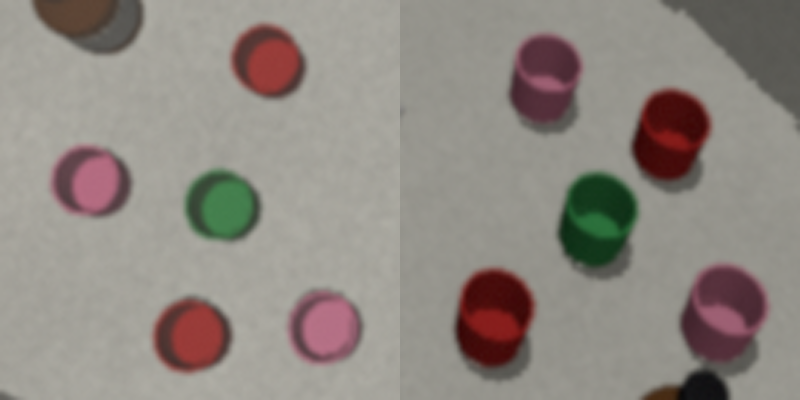

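The crop shows one green cup standing between two red and two pink ones, so that is the target. I'll check the tool state and move above it.

```bash
python3 -c "
from h import *
s=env.state();print(s['time_s'],s['ee_pos'],s['ee_rot'],s['gripper_width']);print(rot(s['ee_rot']).round(3))"
```

```text
1.4 [245.84292923 519.79669039 213.96215549] [ 1.79997373e+02 -1.75952692e-03  1.54686222e+02] 91.10432065499776
[[-0.904  0.428 -0.   ]
 [ 0.428  0.904  0.   ]
 [ 0.     0.    -1.   ]]
```

Call:
move_arm --plan '[[[3.6,-3,0],0,0],[[3.6,-3,0],0,0],[[3.6,-3,0],0,0],[[3.6,-3,0],0,0],[[3.6,-3,0],0,0]]'

```text
time_s: 1.9
ee_pos: [427.1, 368.5, 214.1]
ee_rot: [180.0, 0.0, 154.7]
force: [0.8, 0.6, 0.3]
gripper_width: 91.3
gripper_force: 0.0
```

Call:
move_arm --plan '[[[3.7,-2.9,0],0,0],[[0,0,-4],0,0],[[0,0,0],0,0],[[0,0,0],0,0]]'

```text
time_s: 2.3
ee_pos: [462.3, 340.8, 173.8]
ee_rot: [-179.9, -0.1, 154.7]
force: [-0.5, -0.4, -0.1]
gripper_width: 91.5
gripper_force: 0.0
```

```bash
cat > cup.py <<'E'
from h import *
np.set_printoptions(precision=1,suppress=True)
s=env.state();print(s['time_s'],np.array(s['ee_pos']),np.array(s['ee_rot']),s['gripper_width'])
R_=[]
for n in('wrist','scene','top'):
    p=env.grab_frame(n); hsv=cv2.cvtColor(p['frame'],cv2.COLOR_RGB2HSV);H,S=hsv[...,0],hsv[...,1]
    m=(((H>40)&(H<85)&(S>90))).astype(np.uint8); k,l,st,ce=cv2.connectedComponentsWithStats(m)
    if k<2: continue
    g=l==1+np.argmax(st[1:,4])
    w=cloud(p)[g]; w=w[~np.isnan(w[:,0])]
    if len(w)<10: continue
    r=w[w[:,2]>np.percentile(w[:,2],98)-5]
    (cx,cy),rad=cv2.minEnclosingCircle(r[:,:2].astype(np.float32))
    A=np.c_[2*r[:,:2],np.ones(len(r))]; s=np.linalg.lstsq(A,(r[:,:2]**2).sum(1),rcond=None)[0]
    print(n,g.sum(),'top z',np.percentile(w[:,2],98),'encl',cx,cy,rad,'fit',s[:2],np.sqrt(s[2]+s[0]**2+s[1]**2))
    if n=='wrist': save(p,'w%d.png'%p['shot']); print(p['shot'],p['position'])
E
python3 cup.py
```

```text
2.3 [462.3 340.8 173.8] [-179.9   -0.1  154.7] 91.48813314673842
wrist 3395 top z 46.54345977293792 encl 463.6831359863281 344.51556396484375 27.88155746459961 fit [463.5 344.8] 25.98228392723122
5 [403.  370.3 344.5]
scene 520 top z 47.95325399091894 encl 465.20013427734375 344.0622863769531 27.55370330810547 fit [464.5 344. ] 25.717034312709863
```

Call:
move_arm --plan '[[[0.1,0.4,-4],0,0],[[0,0,-4],0,0],[[0,0,-4],0,0],[[0,0,-3],0,0],[[0,0,-1.4],0,0]]' --squeeze 10

```text
time_s: 2.95
ee_pos: [462.5, 345.1, 8.4]
ee_rot: [-179.9, -0.1, 154.8]
force: [0.3, -1.1, -0.2]
gripper_width: 91.5
gripper_force: 0.0
```

Call:
move_arm --plan '[[[0,0,0],0,0.3],[[0,0,0],0,0.35],[[0,0,0],0,0.45],[[0,0,0],0,0.6],[[0,0,0],0,0.6]]'

```text
time_s: 3.45
ee_pos: [464.3, 345.1, 11.0]
ee_rot: [179.9, 0.1, 154.7]
force: [-0.1, 0.7, 3.8]
gripper_width: 54.4
gripper_force: 8.8
```

Call:
move_arm --plan '[[[0,0,1.5],0,0.6],[[0,0,3],0,0.6],[[0.6,-2,3],0,0.6],[[0.9,-3.5,0],0,0.6],[[1.0,-3.7,0],0,0.6]]'

```text
time_s: 3.95
ee_pos: [489.6, 252.6, 86.6]
ee_rot: [179.8, 0.1, 154.8]
force: [0.2, -0.2, -0.5]
gripper_width: 54.1
gripper_force: 10.0
```

Call:
move_arm --plan '[[[1,-3.7,0],0,0.6],[[1,-3.7,0],0,0.6],[[1,-3.7,0],0,0.6],[[0.7,-2.4,0],0,0.6],[[0.3,-1.2,0],0,0.6]]'

```text
time_s: 4.45
ee_pos: [529.4, 103.8, 85.4]
ee_rot: [180.0, 0.0, 154.5]
force: [-0.0, 0.4, -1.1]
gripper_width: 54.0
gripper_force: 10.0
```

Call:
move_arm --plan '[[[0,0,0],0,0.6],[[0,0,0],0,0.6],[[0,0,0],0,0.6]]'

```text
time_s: 4.75
ee_pos: [528.5, 107.0, 85.0]
ee_rot: [180.0, -0.0, 154.8]
force: [0.5, 0.3, -0.8]
gripper_width: 54.1
gripper_force: 10.0
```

```bash
python3 cup.py
python3 - <<'E'
from h import *
p=env.grab_frame('wrist');w=cloud(p);V=p['frame'].max(2)
m=(V<60)&(abs(w[...,2]-18)<6); q=w[m]; (c,sz,a)=cv2.minAreaRect(q[:,:2].astype(np.float32)); print('plate',c,sz,a,np.median(q[:,2]))
E
```

```text
4.75 [528.5 107.   85. ] [180.   -0.  154.8] 54.141670298117205
wrist 5911 top z 120.79691751955312 encl 517.9801635742188 113.20808410644531 25.982608795166016 fit [523.7 110.5] 22.705768308044817
8 [468.9 136.3 255.6]
scene 284 top z 170.54790496497444 encl 578.3333740234375 125.83027648925781 6.616818428039551 fit [583.5 122.7] 7.751290821363408
plate (528.8187866210938, 106.85481262207031) (138.52764892578125, 139.06732177734375) 10.860319137573242 17.746013147776438
```

Call:
move_arm --plan '[[[0,0,-2.5],0,0.6],[[0,0,-1.7],0,0.6],[[0,0,-0.8],0,0.6],[[0,0,-0.4],0,0.6],[[0,0,0],0,0.6]]'

```text
time_s: 5.45
ee_pos: [528.9, 106.0, 30.9]
ee_rot: [-180.0, -0.0, 154.7]
force: [-0.1, 0.3, -1.2]
gripper_width: 54.0
gripper_force: 10.0
```

Call:
move_arm --plan '[[[0,0,-0.1],0,0.6],[[0,0,0],0,0.6],[[0,0,0],0,0.6]]'

```text
time_s: 5.75
ee_pos: [529.2, 105.9, 30.5]
ee_rot: [180.0, 0.1, 154.7]
force: [-0.2, 0.3, -0.3]
gripper_width: 54.2
gripper_force: 10.0
```

Call:
move_arm --plan '[[[0,0,-0.1],0,0.6],[[0,0,0],0,0.6],[[0,0,-0.1],0,0.6],[[0,0,0],0,0.6]]'

```text
time_s: 6.15
ee_pos: [528.9, 105.8, 29.0]
ee_rot: [180.0, 0.0, 154.7]
force: [-1.9, 0.0, 7.7]
gripper_width: 54.3
gripper_force: 10.0
```

Call:
move_arm --plan '[[[0,0,0],0,0.38],[[0,0,0],0,0.34],[[0,0,0],0,0.2],[[0,0,0],0,0.0],[[0,0,0],0,0]]'

```text
time_s: 6.65
ee_pos: [528.8, 105.8, 27.8]
ee_rot: [-180.0, -0.0, 154.7]
force: [0.3, 0.8, -0.4]
gripper_width: 81.5
gripper_force: 0.0
```

Call:
move_arm --plan '[[[0,0,2],0,0],[[0,0,5],0,0],[[0,0,5],0,0],[[0,0,5],0,0],[[0,0,5],0,0]]'

```text
time_s: 7.15
ee_pos: [528.4, 105.7, 250.0]
ee_rot: [180.0, 0.0, 154.7]
force: [2.1, 1.0, -0.6]
gripper_width: 91.0
gripper_force: 0.0
```

```bash
python3 cup.py
```

```text
7.15 [528.4 105.7 250. ] [180.    0.  154.7] 91.02413205067194
wrist 2535 top z 64.58720716565966 encl 529.0313720703125 106.93309783935547 27.87326431274414 fit [528.6 107.1] 26.068224806880117
12 [468.8 135.1 420.6]
scene 618 top z 65.3672813729441 encl 528.3992309570312 105.60091400146484 29.35536766052246 fit [528.6 106.6] 26.398765612001913
top 144 top z 65.57400092029806 encl 498.2113037109375 102.47331237792969 34.668094635009766 fit [495.9 107.9] 19.81409899596405
```

Call:
move_arm --plan '[[[0,-3,2],4,0],[[0,-4.5,2],4,0],[[0,-4.5,1],4,0],[[0,-4.5,0],4,0],[[0,-4.5,0],0,0]]'

```text
time_s: 7.8
ee_pos: [528.1, -105.7, 296.4]
ee_rot: [180.0, -0.1, 170.8]
force: [0.5, 0.7, -0.2]
gripper_width: 91.4
gripper_force: 0.0
```

Call:
move_arm --plan '[[[1,-4.5,0],0,0],[[1,-3,0],0,0],[[0,0,0],0,0],[[0,0,0],0,0]]'

```text
time_s: 8.2
ee_pos: [548.2, -179.2, 295.8]
ee_rot: [179.9, -0.2, 170.6]
force: [-0.2, 0.3, 0.5]
gripper_width: 91.0
gripper_force: 0.0
```

```bash
cat > pip.py <<'E'
from h import *
import sys
np.set_printoptions(precision=2,suppress=True)
s=env.state();print(s['time_s'],np.array(s['ee_pos']),np.array(s['ee_rot']),s['gripper_width'])
P={}
for n in('wrist','top','scene'):
    p=P[n]=env.grab_frame(n); hsv=cv2.cvtColor(p['frame'],cv2.COLOR_RGB2HSV);H,S=hsv[...,0],hsv[...,1]; w=cloud(p)
    m=((H>100)&(H<130)&(S>120)&(w[...,2]>95)&(abs(w[...,0]-560)<100)&(abs(w[...,1]+185)<100)).astype(np.uint8)
    k,l,st,ce=cv2.connectedComponentsWithStats(m)
    if k<2: continue
    g=l==1+np.argmax(st[1:,4]); q=w[g]; c=q.mean(0); v=np.linalg.svd(q-c)[2][0]; v*=np.sign(v[2])
    t=(q-c)@v; rect=cv2.minAreaRect(np.argwhere(g)[:,::-1].astype(np.float32))
    print(n,'blue',g.sum(),'centroid',c,'dir',v,'elev',np.degrees(np.arcsin(v[2])),'yaw',np.degrees(np.arctan2(v[1],v[0])),'len',t.min(),t.max(),'y-ext',q[:,1].min(),q[:,1].max())
    if n=='wrist': save(p,'p%d.png'%p['shot']); print(p['shot'])
    for L in('pipette_blue_grip','holster_blue_seat'):
        for d in env.landmark_of(p,L)[:2]: print('  ',L,np.array(d['point']),round(d['score'],2),deproj(p,d['point']))
        P[n+L]=env.landmark_of(p,L)
for L in('pipette_blue_grip','holster_blue_seat'):
    for a,b in(('wrist','scene'),('top','scene'),('wrist','top')):
        if P.get(a+L) and P.get(b+L): print(L,a,b,tri(ray(P[a],P[a+L][0]['point']),ray(P[b],P[b+L][0]['point'])))
E
python3 pip.py
```

```text
8.2 [ 548.17 -179.21  295.83] [179.92  -0.23 170.61] 91.04495363007726
wrist blue 2456 centroid [ 561.1  -187.29  168.57] dir [ 0.72 -0.12  0.68] elev 43.04171239366813 yaw -9.326735172996772 len -46.75262421959075 115.46791466509328 y-ext -204.4354294419014 -170.93579890428143
15
   pipette_blue_grip [313.  239.8] 0.85 [ 558.82 -186.14  166.6 ]
   pipette_blue_grip [150.6  88.8] 0.56 [ 391.34 -344.05   31.89]
scene blue 299 centroid [ 572.78 -180.89  165.39] dir [ 0.72 -0.21  0.66] elev 41.17256459689224 yaw -16.142815514404823 len -48.411731120563154 33.63913777977985 y-ext -203.75596003961238 -170.94572539618815
   pipette_blue_grip [234.4 176.9] 0.67 [ 572.96 -177.45  165.54]
pipette_blue_grip wrist scene [ 562.95 -187.41  151.03]
```

```bash
cat > ax.py <<'E'
from h import *
np.set_printoptions(precision=2,suppress=True)
for n in('wrist','top'):
    p=env.grab_frame(n); hsv=cv2.cvtColor(p['frame'],cv2.COLOR_RGB2HSV);H,S=hsv[...,0],hsv[...,1]; w=cloud(p)
    m=((H>100)&(H<130)&(S>120)&(w[...,2]>125)&(w[...,2]<200)&(abs(w[...,0]-565)<60)&(abs(w[...,1]+187)<40))
    q=w[m]
    for _ in range(4):
        c=np.median(q,0); v=np.linalg.svd(q-q.mean(0))[2][0]; v*=np.sign(v[2]); yaw=np.arctan2(v[1],v[0])
        nrm=np.cross(np.array([v[0],v[1],v[2]]),[-np.sin(yaw)*-1,-np.cos(yaw),0]); nrm*=np.sign(nrm[2])/np.linalg.norm(nrm)
        dd=(q-c)@nrm; q=q[abs(dd-np.median(dd))<4]
    e=np.radians(40); u=np.array([np.cos(e)*np.cos(yaw),np.cos(e)*np.sin(yaw),np.sin(e)]); k=np.array([-np.sin(e)*np.cos(yaw),-np.sin(e)*np.sin(yaw),np.cos(e)]); s=np.array([-np.sin(yaw),np.cos(yaw),0])
    t,h,a=q@u,q@k,q@s; lo,hi=np.percentile(t,[.5,99.5])
    mid=u*(lo+hi)/2+k*(np.median(h)-15)+s*(np.percentile(a,1)+np.percentile(a,99))/2
    print(n,len(q),'elev',np.degrees(np.arcsin(v[2])),'yaw',np.degrees(yaw),'len',hi-lo,'width',np.ptp(np.percentile(a,[1,99])),'mid(192.5)',mid,'t200',mid+7.5*u,'tip',mid-192.5*u)
E
python3 ax.py
```

```text
wrist 2355 elev 39.677084936563574 yaw -9.479781890243068 len 81.51237417387563 width 22.472963989830674 mid(192.5) [ 567.45 -188.27  154.37] t200 [ 573.11 -189.22  159.19] tip [ 422.   -163.99   30.63]
  return _methods._mean(a, axis=axis, dtype=dtype,
  ret = um.true_divide(
ax.py:8: RuntimeWarning: Mean of empty slice.
  c=np.median(q,0); v=np.linalg.svd(q-q.mean(0))[2][0]; v*=np.sign(v[2]); yaw=np.arctan2(v[1],v[0])
ax.py:9: RuntimeWarning: invalid value encountered in scalar divide
  nrm=np.cross(np.array([v[0],v[1],v[2]]),[-np.sin(yaw)*-1,-np.cos(yaw),0]); nrm*=np.sign(nrm[2])/np.linalg.norm(nrm)
  ret = ret.dtype.type(ret / rcount)
Traceback (most recent call last):
  File "ax.py", line 12, in <module>
    t,h,a=q@u,q@k,q@s; lo,hi=np.percentile(t,[.5,99.5])
                             ~~~~~~~~~~~~~^^^^^^^^^^^^^
IndexError: index -1 is out of bounds for axis 0 with size 0
```

View pics/p15.png

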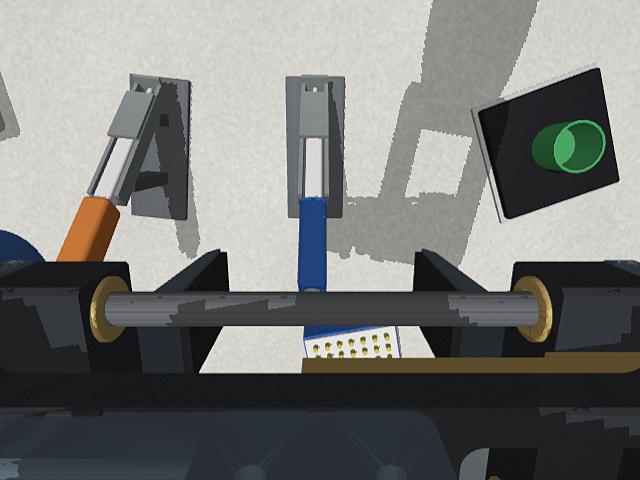

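Call:
move_arm --plan '[[[2.5,-1,-4],0,0],[[0,0,-4],0,0],[[0,0,-4],0,0],[[0,0,-3],0,0],[[0,0,-0.5],0,0.3]]' --squeeze 15

```text
time_s: 9.35
ee_pos: [571.3, -188.4, 138.9]
ee_rot: [179.9, -0.5, 170.7]
force: [-0.2, 0.4, -0.4]
gripper_width: 85.8
gripper_force: 0.0
```

Call:
move_arm --plan '[[[0,0,0],0,0.6],[[0,0,0],0,0.7],[[0,0,0],0,0.8],[[0,0,0],0,0.9],[[0,0,0],0,0.9]]'

```text
time_s: 9.85
ee_pos: [574.3, -189.4, 144.0]
ee_rot: [-180.0, 0.1, 170.7]
force: [-0.0, -0.1, 0.8]
gripper_width: 46.7
gripper_force: 0.0
```

Call:
move_arm --plan '[[[0,0,0],0,0.9],[[0,0,0],0,0.9],[[0,0,0],0,0.9],[[0,0,0],0,0.9]]'

```text
time_s: 10.25
ee_pos: [573.9, -189.3, 143.0]
ee_rot: [-180.0, 0.0, 170.7]
force: [-0.1, 1.3, 0.6]
gripper_width: 24.1
gripper_force: 15.0
```

Call:
move_arm --plan '[[[0.76,-0.13,0.64],0,0.9],[[1.5,-0.25,1.3],0,0.9],[[1.5,-0.25,1.3],0,0.9],[[1.5,-0.25,1.3],0,0.9],[[1.5,-0.25,1.3],0,0.9]]'

```text
time_s: 10.75
ee_pos: [642.5, -200.6, 201.9]
ee_rot: [180.0, 0.0, 170.7]
force: [-0.1, -0.6, -1.3]
gripper_width: 23.5
gripper_force: 15.0
```

Call:
move_arm --plan '[[[1.5,-0.25,1.3],0,0.9],[[0.8,-0.13,0.7],0,0.9],[[0,0,0],0,0.9],[[0,0,0],0,0.9],[[0,0,0],0,0.9]]'

```text
time_s: 11.25
ee_pos: [663.7, -204.1, 220.6]
ee_rot: [180.0, -0.1, 170.7]
force: [-0.2, -0.1, -1.3]
gripper_width: 24.0
gripper_force: 15.0
```

Run:
```python
from h import *
p=env.grab_frame('scene'); cv2.imwrite('pics/s2.png',cv2.resize(p['frame'][60:300,120:440],(800,600))[:,:,::-1])
```

```text
(no output)
```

View pics/s2.png

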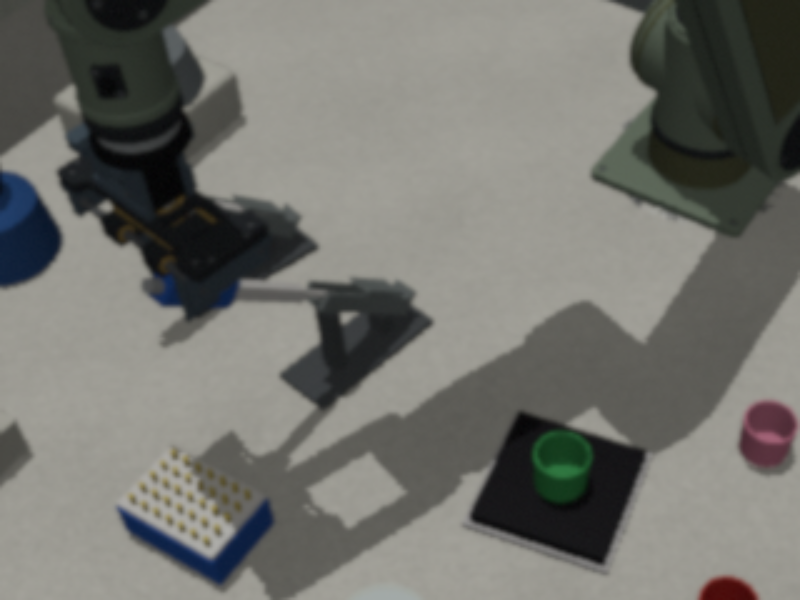

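Pipette is drawn about 12 cm and still tilted, its handle at about (195,290) in the crop. The cup is standing at about (562,465). I'll draw it fully clear, then raise it.

Call:
move_arm --plan '[[[1.5,-0.25,1.3],0,0.9],[[1.5,-0.25,1.3],0,0.9],[[0,0,2],0,0.9],[[0,0,4],0,0.9],[[0,0,2],0,0.9]]'

```text
time_s: 11.8
ee_pos: [694.6, -209.4, 330.4]
ee_rot: [-180.0, 0.2, 170.7]
force: [0.7, 0.3, -0.8]
gripper_width: 23.9
gripper_force: 15.0
```

Call:
move_arm --plan '[[[-1.5,2,0],0,0.9],[[-2,4,0],0,0.9],[[-2,4,0],0,0.9],[[-1,2,0],0,0.9],[[0,0,0],0,0.9]]'

```text
time_s: 12.3
ee_pos: [627.6, -86.5, 328.3]
ee_rot: [179.9, -0.0, 170.9]
force: [0.6, -0.3, -1.7]
gripper_width: 23.7
gripper_force: 15.0
```

Call:
move_arm --plan '[[[0,0,0],0,0.9],[[0,0,0],0,0.9],[[0,0,0],0,0.9],[[0,0,0],0,0.9],[[0,0,0],0,0.9]]' --squeeze 6

```text
time_s: 12.8
ee_pos: [629.7, -89.9, 327.0]
ee_rot: [180.0, -0.0, 170.6]
force: [-1.6, 0.7, 0.0]
gripper_width: 24.0
gripper_force: 6.0
```

```bash
cat > tilt.py <<'E'
from h import *
np.set_printoptions(precision=1,suppress=True)
s=env.state(); g=np.array(s['ee_pos'])+[0,0,19]; print(s['time_s'],g,s['gripper_width'],s['gripper_force'])
for n in('scene','top','wrist'):
    p=env.grab_frame(n); w=cloud(p); f=p['frame'].astype(int)
    hsv=cv2.cvtColor(p['frame'],cv2.COLOR_RGB2HSV);H,S=hsv[...,0],hsv[...,1]
    near=(np.linalg.norm(w-g,axis=-1)<215)&(w[...,2]>g[2]-210)&(w[...,2]>80)&(abs((w-g)@np.array([.16,.987,0]))<22)&(w[...,2]<g[2]-5)
    m=near&(((H>100)&(H<130)&(S>120))|(f.min(2)>105)); q=w[m]
    if len(q)<15: print(n,len(q)); continue
    c=np.median(q,0); v=np.linalg.svd(q-c)[2][0]; v*=np.sign(v[2])
    print(n,len(q),'c',c,'dir',v,'from vertical',np.degrees(np.arccos(v[2])),'low pt',q[np.argmin(q[:,2])],'far',q[np.argmax(np.linalg.norm(q-g,axis=1))])
    if n=='wrist': save(p,'t%d.png'%p['shot'])
    if n=='scene': save(p,'ts%d.png'%p['shot']); print(p['shot'])
    for d in env.landmark_of(p,'pipette_blue')[:2]: print('  tip',np.array(d['point']),round(d['score'],2),deproj(p,d['point']))
E
python3 tilt.py
```

```text
12.8 [629.7 -89.9 346. ] 24.024401277886117 5.9999314695596695
scene 149 c [554.6 -72.3 288.8] dir [ 0.8 -0.1  0.6] from vertical 52.24359608174771 low pt [480.1 -61.7 215.4] far [477.8 -63.2 215.9]
21
  tip [293.4 157.5] 0.88 [ 306.2 -195.8    2.5]
top 136 c [593.9 -85.7 330.6] dir [ 0.7 -0.2  0.7] from vertical 48.21609638106803 low pt [602.5 -74.5 309. ] far [585.6 -73.1 319.5]
  tip [164.1 230.6] 0.71 [601.5 427.2  83.1]
wrist 6788 c [572.8 -77.2 304.9] dir [ 0.7 -0.1  0.7] from vertical 45.96078439880146 low pt [479.  -61.1 212.9] far [477.  -62.2 213.3]
  tip [322.9  16.5] 0.96 [479.1 -62.  214.6]
```

Call:
move_arm --plan '[[[0,0,0],0,0.9],[[0,0,0],0,0.9],[[0,0,0],0,0.9],[[0,0,0],0,0.9],[[0,0,0],0,0.9]]' --squeeze 3

```text
time_s: 13.6
ee_pos: [629.4, -89.3, 327.4]
ee_rot: [180.0, -0.0, 170.7]
force: [1.0, 0.1, -0.3]
gripper_width: 23.5
gripper_force: 3.0
```

```bash
cat > tip.py <<'E'
from h import *
np.set_printoptions(precision=1,suppress=True)
s=env.state(); g=np.array(s['ee_pos'])+[0,0,19]; print(s['time_s'],g,s['gripper_width'],s['gripper_force'],s['force'])
r=[]
for n in('wrist','scene'):
    p=env.grab_frame(n)
    for d in env.landmark_of(p,'pipette_blue')[:2]:
        x=deproj(p,d['point']); 
        if x is None: continue
        e=g-x; print(n,np.array(d['point']),round(d['score'],2),x,'len',np.linalg.norm(e),'tilt',np.degrees(np.arccos(e[2]/np.linalg.norm(e))))
    save(p,'%s%d.png'%(n,p['shot'])); print(p['shot'])
E
python3 tip.py
```

```text
13.6 [629.4 -89.3 346.4] 23.54161722515902 3.0000317841768265 [ 1.   0.1 -0.3]
wrist [323.6 191.4] 0.88 [625.9 -83.3   0.8] len 345.5818984864573 tilt 1.146519823071032
24
scene [257.6 206.9] 0.7 [607.8 -84.9 149.1] len 198.44749641342278 tilt 6.375192399979734
25
```

Call:
move_arm --plan '[[[0,0,0],0,0.9],[[0,0,0],0,0.9],[[0,0,0],0,0.9],[[0,0,0],0,0.9],[[0,0,0],0,0.9]]' --squeeze 15

```text
time_s: 14.3
ee_pos: [629.5, -89.3, 327.4]
ee_rot: [180.0, 0.0, 170.7]
force: [-0.5, -0.1, -1.4]
gripper_width: 24.1
gripper_force: 15.0
```

```bash
python3 tip.py; python3 tilt.py; ls pics
```

```text
14.3 [629.5 -89.3 346.4] 24.12686319703298 14.999852478504181 [-0.5 -0.1 -1.4]
wrist [320.1 191.2] 0.67 [605.9 -84.7 157.1] len 190.7971650066171 tilt 7.221168043017447
26
scene [259.2 211.9] 0.57 [ 530.9 -154.     6.9] len 359.34792572065055 tilt 19.141362965133403
27
14.5 [629.5 -89.3 346.4] 23.647166845231133 14.999877512454987
scene 217 c [643.2 -79.9 312.4] dir [ 0.3 -0.1  0.9] from vertical 20.827871941733843 low pt [625.6 -91.8 219.6] far [625.6 -91.8 219.6]
28
  tip [260.3 208.6] 0.67 [ 522.6 -156.1   10.9]
top 36 c [614.3 -94.  248.8] dir [-0.  -0.1  1. ] from vertical 5.152170217304081 low pt [620.9 -81.5 198.9] far [620.9 -81.5 198.9]
  tip [373.9 222.3] 0.51 [487.1 -28.4 693.8]
wrist 2718 c [617.  -85.9 310.6] dir [ 0.1 -0.   1. ] from vertical 3.9955607025868662 low pt [604.3 -83.6 138.5] far [604.3 -83.6 138.5]
  tip [321.7 187.8] 0.58 [605.1 -83.  138.7]
crop1.png
p15.png
s2.png
scene0.png
scene25.png
scene27.png
t23.png
t30.png
top0.png
ts21.png
ts28.png
w12.png
w5.png
w8.png
wrist24.png
wrist26.png
```

Run:
```python
import cv2,numpy as np
a=cv2.imread('pics/scene27.png')[110:260,180:340];b=cv2.imread('pics/wrist26.png')[90:290,220:420]
cv2.imwrite('pics/c5.png',np.hstack([cv2.resize(a,(400,375),interpolation=2),cv2.resize(b,(375,375),interpolation=2)]))
```

```text
(no output)
```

View pics/c5.png

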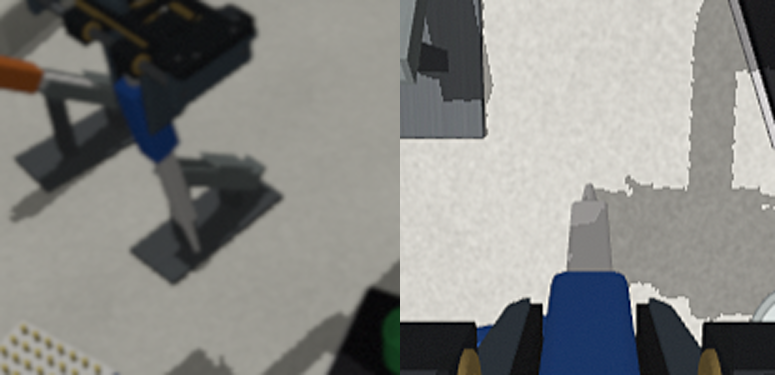

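The tip shows at scene pixel (259,211) and wrist pixel (321,189), with the pipette hanging nearly upright. I'll triangulate those.

Run:
```python
from h import *
np.set_printoptions(precision=1,suppress=True)
s=env.state(); g=np.array(s['ee_pos'])+[0,0,19]
a=env.grab_frame('wrist');b=env.grab_frame('scene')
t=tri(ray(a,(320.8,188.7)),ray(b,(258.8,210.8))); e=g-t
print(g,t,np.linalg.norm(e),np.degrees(np.arccos(e[2]/np.linalg.norm(e))),[deproj(a,(320.8,y)) for y in(189,190,191,193)])
print('to cup',np.array([528.7,106.9,64+30])-t)
```

```text
[629.5 -89.3 346.4] [606.4 -84.2 134.1] 213.5310228017942 6.347036179635386 [array([605. , -83.9, 148.3]), array([605.4, -84. , 152.7]), array([605.8, -84. , 157.8]), array([606.6, -84.2, 165.7])]
to cup [-77.7 191.1 -40.1]
```

Call:
move_arm --plan '[[[-0.4,1,0],0,0.9],[[-0.8,2,0],0,0.9],[[-1,2.5,0],0,0.9],[[-1,2.5,0],0,0.9],[[-1,2.5,0],0,0.9]]'

```text
time_s: 15.4
ee_pos: [586.6, 17.2, 327.5]
ee_rot: [180.0, -0.0, 170.7]
force: [0.2, 0.6, -1.1]
gripper_width: 24.2
gripper_force: 15.0
```

Call:
move_arm --plan '[[[-1,2.5,0],0,0.9],[[-1,2.5,0],0,0.9],[[-0.8,2,0],0,0.9],[[-0.5,1.2,0],0,0.9],[[-0.15,0.4,0],0,0.9]]'

```text
time_s: 15.9
ee_pos: [552.3, 103.0, 327.7]
ee_rot: [180.0, 0.0, 170.8]
force: [0.4, -1.0, -0.8]
gripper_width: 23.8
gripper_force: 15.0
```

Call:
move_arm --plan '[[[0,0,-0.8],0,0.9],[[0,0,-1.2],0,0.9],[[0,0,-0.8],0,0.9],[[0,0,-0.2],0,0.9],[[0,0,0],0,0.9]]'

```text
time_s: 16.4
ee_pos: [552.9, 101.2, 296.5]
ee_rot: [-180.0, -0.1, 170.6]
force: [-1.3, -0.6, -0.9]
gripper_width: 24.0
gripper_force: 15.0
```

```bash
python3 tip.py; python3 cup.py
python3 - <<'E'
import cv2,numpy as np,glob,os
f=lambda n:max(glob.glob('pics/%s[1-9]*.png'%n),key=os.path.getmtime)
a=cv2.imread(f('scene'))[150:300,260:420];b=cv2.imread(f('wrist'))[90:290,220:420]
cv2.imwrite('pics/c6.png',np.hstack([cv2.resize(a,(400,375),interpolation=2),cv2.resize(b,(375,375),interpolation=2)]))
E
```

```text
16.4 [552.9 101.2 315.5] 23.96559555819438 14.999890476465225 [-1.3 -0.6 -0.9]
wrist [322.  188.9] 0.63 [528.5 107.6 115.4] len 201.7097259177792 tilt 7.178733933619638
33
scene [343.7 231.7] 0.86 [504.8  89.7  63.7] len 256.63398412235125 tilt 11.099812443820081
34
16.6 [553.3 101.6 297.8] [180.    0.1 170.7] 23.865798411991587
wrist 1763 top z 64.55370388930804 encl 528.8126220703125 106.87560272216797 27.775005340576172 fit [528.7 106.9] 26.023445150472373
35 [488.  113.4 468.4]
scene 624 top z 65.20287839943462 encl 528.5021362304688 107.01492309570312 29.160913467407227 fit [528.4 106.8] 26.529552397119673
top 376 top z 65.37800494275734 encl 527.9553833007812 103.56803894042969 27.297094345092773 fit [527.8 103.7] 25.661575638995803
```

View pics/c6.png

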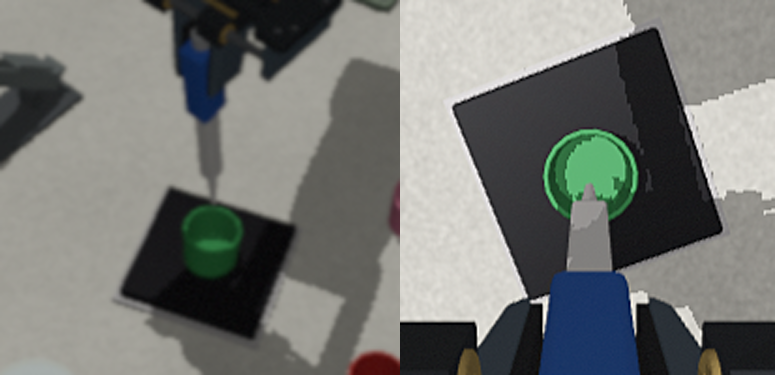

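The tip is centred over the green cup, at about (212,200) in the left crop, and roughly 50 mm above the rim. I'll lower it 2 cm and settle.

Call:
move_arm --plan '[[[0,0,-0.8],0,0.9],[[0,0,-0.8],0,0.9],[[0,0,-0.4],0,0.9],[[0,0,0],0,0.9],[[0,0,0],0,0.9]]'

```text
time_s: 17.25
ee_pos: [553.0, 101.7, 277.2]
ee_rot: [180.0, -0.0, 170.7]
force: [-1.1, 0.7, -1.4]
gripper_width: 24.0
gripper_force: 15.0
```

Call:
move_arm --plan '[[[0,0,0],0,0.9],[[0,0,0],0,0.9],[[0,0,0],0,0.9],[[0,0,0],0,0.9],[[0,0,0],0,0.9]]'

```text
time_s: 17.75
ee_pos: [553.0, 101.7, 277.5]
ee_rot: [180.0, 0.0, 170.7]
force: [0.9, 0.8, -1.3]
gripper_width: 24.0
gripper_force: 15.0
```

```bash
python3 tip.py; python3 -c "
from h import *
print(env.job_done())"
```

```text
17.75 [553.  101.7 296.5] 24.02360897125715 14.999845325946808 [ 0.9  0.8 -1.3]
wrist [323.1 187.4] 0.59 [536.1 108.7  21.5] len 275.5309158331037 tilt 3.7996529312224485
38
scene [344.4 236. ] 0.84 [507.3  93.8  51.8] len 249.0396057458318 tilt 10.730766248280725
39
the job is handed in; nothing more can be done
None
```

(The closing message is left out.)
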